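# Show the maker's mark to the inspection camera

### The arm

A 7-joint arm with a two-finger parallel gripper is mounted at the origin on the work surface. World frame = base frame: x ahead of the robot, y to its left, z up, the work surface at z = 0. Lengths are in m, angles in rad, forces in N, time in s.
With the tool pointing down it reaches from about 0.425 to 0.875 m from the base axis. Payload 4.7 kg.
Tool frame: the origin (TCP) lies at the very end of the fingers, on their centre line; the grasp point (between the pads) lies 19 mm behind it; z points along the fingers, y is the direction in which the jaws open and shut (so a half turn about z gives the same grasp; the last joint's range is limited). The gripper opens to 87 mm and grips with 3 to 60 N. Pads are 19 mm wide; open, the fingers measure 117 mm over their backs; the gripper's body (75 mm by 190 mm) begins 51 mm behind the grasp point.
Start: joints at [0.014, 0.321, -0.07, 1.45, 0.023, 1.371, -0.057], TCP at [0.65, -0, 0.223] pointing down, gripper open.
Joint ranges: [-2.86, 2.86], [-0.3, 2.09], [-1.38, 1.24], [0.06, 2.45], [-1.56, 4.7], [0.09, 2.05], [-2.69, 2.69]. Speed limits (rad/s): [2.57, 2.57, 3.14, 3.14, 3.14, 3.14, 3.14].

### API

Orientations are given as a rotation vector (axis times angle).
In Python, from bench import * gives the robot as it stands.
- The arm moves only by the shell command python3 -m jog 'ROWS' [OPENING] [FORCE]. ROWS is JSON, a list of rows, each a list of 4 numbers: the shift along the world's x, y, z in mm, then the turn about the world's z in rad. In form: [[x, y, z, twist], ...]. A call has exactly 8 rows; each row is the pose to reach, as a shift and turn from the pose commanded when the call began; what a row does not reach only later rows make up. A row lasts 1/8 s, in which the tool goes at most 62.5 mm and 10.7 degrees, less where a joint would pass 70% of its speed; a pose out of reach is approached as far as the arm can. A call with a gripper value outside its range is refused whole. OPENING is the opening, from -1 (shut) to 1 (fully open), set as the call begins (- or left out, the last holds). The fingers move at their own pace and stop on an object; FORCE is the grip in N (left out, the last holds). Time passes only in rows, so rows that repeat a pose let the fingers close, or fill a call up. It gives the time, the measured TCP pose, the force and the opening at its end, in the units of the state.
- get_state(): the state, without advancing time (a new reading comes with each control period).
- get_image(name): name is "scene" or "side" or "wrist"; returns a dict with "image" (420x560x3 uint8, red, green, blue), "fx", "fy", "cx", "cy" (pixels), "position" and "rotation" of the camera in the world; the wrist camera has in their place "tool_from_camera" (4x4, takes a point from camera to tool coordinates, whose origin is the TCP and whose axes are the flange's). Camera axes: x right, y down, z forward; pixel columns grow to the right and rows downward; lengths in m; the calibration is good to about 2 mm. A picture is of the moment at which its call begins: read the wrist's pose just before it. There is no depth.
- close_job(): hands the job in, once; it reports no verdict.
The state is a dict: "time": time; "joint_positions": joint angles; "qd": joint speeds; "joint_torque": joint torques, N m; "position": TCP position; "tool_rot": TCP orientation; "ft_force": force on the tool from outside, world axes, zero at the start; "torque": the same for the moment, N m; "grip_width": opening from 0.0 (shut) to 1.0 (fully open).
Only numpy, scipy, OpenCV 4.12 (cv2) and the standard library are available. Lean on these libraries where they do the work, as an engineer would, in place of code of your own. Each camera call takes 0.05 s, during which the arm holds its last target. There are 200 camera calls.

### The job

Switch on the clamped pistol-grip camera by squeezing its trigger fully in and letting it spring back. Then turn the sprung swivel mirror by the bar on its top until the camera, looking into the mirror, sees the round maker's mark of the jar in the middle of the glass, and finish while holding the mirror steady at that angle, because it swings back when let go. Leave the jar and the other pots where they stand.

Things in the scene. Friction and masses are not known exactly. Their poses are not given: they have to be found in the camera images.
- station: fixed station: a low aluminium rail on the table, 380 mm long, with the camera on a post at its -y end and the swivel mirror on a post at its +y end. Origin on the table under the mirror's vertical pivot; +y runs from camera to mirror, the way the camera looks; z up. Lens, glass centre and jar mark are all 105 mm above the table.
- lens (a point): centre of the camera's lens, 200 mm from the mirror pivot along -y of the station. The camera is a horizontal grey cylinder 48 mm in diameter behind it, top 129 mm above the table. The camera sees the mark mid-glass when, seen from above, the glass normal halves the angle between the directions from the pivot to the lens and to the mark.
- grip (a point): middle of the camera's fixed pistol grip where a finger goes: a rubber bar lying level along the station's x, sticking out to -x of the camera body (towards the robot), 28 mm thick along the station's y, 34 mm high, centre 105 mm above the table; it ends 48 mm to -x of this point. Its free back face is 14 mm to -y of this point.
- trigger_pad (a point): point on the outer (+y) face of the trigger where a finger presses, beside the grip: a level steel lever 70 mm long, 22 mm high, along the grip's +y side, on a vertical pin 52 mm to +x of here. Pressed to -y (towards the grip) it travels 14 mm. From the grip's back face to the trigger's outer face: 56 mm at rest, 42 mm squeezed. Fingers can straddle both from straight above.
- trigger (a joint): trigger angle in rad: 0 released, 0.28 fully squeezed (stop). Sprung: about 7 N at the pad squeezes it fully; it springs back when let go.
- mirror: upright mirror on a sprung vertical pivot, glass 74 x 84 mm, black back. Origin on the pivot axis, centre of the glass's front face; +x its outward normal, y along its width, z up. On top, centred on the axis, a grip bar: 12 mm thick along x, 44 long along y, 46 to 82 mm above the origin. It turns counter-clockwise from above up to 1.7 rad (0.6 to 1.4 wanted), springs back: 0.07 N m at 1 rad.
- sight (a point): on the mirror's pivot axis, at the glass centre; z up. Its +x axis is the level direction in which the mirror throws the camera's line of sight at this moment: it turns twice as far as the mirror, and the camera sees what lies along it. The mirror rests against a stop with its normal 165 degrees counter-clockwise (from above) from station +x.
- mark (a point): centre of the outer face of the maker's mark, a pale round clay seal 28 mm in diameter with a cross on it, on the belly of the jar, on the side towards the mirror, about 0.1 to 0.25 m from the mirror pivot.
- jar: terracotta jar bearing the mark, 105 mm high, 92 mm in diameter, standing loose on the banding wheel; origin at the centre of its underside, 45 mm above the table, the mark lies on its +x side, 60 mm up.
- wheel: fixed dark steel banding wheel under the jar, 150 mm in diameter, 45 mm high, origin at the centre of its underside.
- cup: bystander: dark cup, 72 mm in diameter, 85 mm high, origin at the centre of its underside.
- bowl: bystander: terracotta bowl, 110 mm in diameter, 50 mm high, origin at the centre of its underside.
- glaze: bystander: closed glaze jar with a white lid, 72 mm in diameter, 100 mm high, origin at the centre of its underside.
Not all that is in view belongs to the job. What is shaped like the jar but blue, green or yellow is not meant.

How it is judged:
On the way, in this order (a step that is already met when the one before it is completed fails the run):
1. the trigger is squeezed fully in (value of joint trigger above 0.23 rad), for 0.1 s.
2. the trigger has sprung back (value of joint trigger below 0.04 rad), for 0.1 s.
At the end, for the whole second after the job is handed in: The camera's line of sight off the mirror passes within 18 mm of the mark's centre; the fingers hold the mirror (over 0.5 N) and it is still (under 0.08 rad/s); the trigger is released (under 0.04 rad); the mark is within 15 mm of where it began (y of mark in the frame of sight between -0.018 and 0.018 m and x of mark in the frame of sight above 0.05 m and contact force between the fingers and mirror above 0.5 N and angular speed of mirror below 0.08 rad/s and value of joint trigger below 0.04 rad and distance of mark from where it was at the start of the episode below 0.015 m); the arm keeps its last pose, push and grip.
It fails at once if the jar is shifted or tipped (distance of mark from where it was at the start of the episode above 0.015 m or angle between jar's own z axis and vertical above 0.2 rad).
It fails at once if a bystander pot is shifted (distance of any of cup, bowl, glaze from where it was at the start of the episode above 0.03 m).
It also fails if it takes over 42 s, if anything falls off the work surface, if the arm or the gripper's body presses on something with over 40 N, if the wrist force passes 120 N, or if a joint passes its speed limit or range.

## Working session

There is one attempt and no reset: what is moved stays moved. The work goes in short steps, Python scripts to look and compute and a shell command to move; the robot and the scene stay as the last step left them, time stands still between calls to the robot, and variables do not carry over. Pictures are saved under pics/ and viewed, about 8 in all and at most 12, crops included, and the job is handed in when it is done.

```bash
mkdir -p pics
cat > h.py <<'E'
from bench import *
import numpy as np, cv2
from scipy.spatial.transform import Rotation as R
def snap(name,fn):
    s=get_state(); d=get_image(name); cv2.imwrite('pics/'+fn,d['image'][:,:,::-1])
    if 'position' in d: p=np.array(d['position']); Rm=np.array(d['rotation'])
    else:
        T=np.eye(4);T[:3,:3]=R.from_rotvec(s['tool_rot']).as_matrix();T[:3,3]=s['position']
        T=T@np.array(d['tool_from_camera']);p=T[:3,3];Rm=T[:3,:3]
    if Rm.shape!=(3,3): Rm=R.from_rotvec(Rm).as_matrix() if Rm.size==3 else R.from_quat(Rm).as_matrix()
    c=dict(p=p,R=Rm,K=np.array([d['fx'],d['fy'],d['cx'],d['cy']]))
    np.savez('pics/'+fn[:-4]+'.npz',**c); return d['image'],c
def load(fn): return dict(np.load('pics/'+fn+'.npz'))
def ray(c,u,v):
    k=c['K'];r=c['R']@np.array([(u-k[2])/k[0],(v-k[3])/k[1],1]);return r/np.linalg.norm(r)
def onz(c,u,v,z):
    r=ray(c,u,v);return c['p']+r*(z-c['p'][2])/r[2]
def tri(c1,a,c2,b):
    r1,r2=ray(c1,*a),ray(c2,*b)
    t=np.linalg.lstsq(np.c_[r1,-r2],c2['p']-c1['p'],rcond=None)[0]
    x,y=c1['p']+t[0]*r1,c2['p']+t[1]*r2
    return (x+y)/2,np.linalg.norm(x-y)
def proj(c,P):
    q=c['R'].T@(np.array(P)-c['p']);return q[0]/q[2]*c['K'][0]+c['K'][2],q[1]/q[2]*c['K'][1]+c['K'][3]
E
python3 - <<'E'
from h import *
for n in('scene','side','wrist'):
    i,c=snap(n,n+'0.png');print(n,c['p'].round(3),c['R'][:,2].round(2),c['K'])
print(get_state())
E
```

```text
scene [ 1.134 -0.499  1.088] [-0.48  0.46 -0.75] [485.55312849 485.55312849 284.41110194 209.82295884]
side [0.089 0.876 0.827] [ 0.34 -0.68 -0.65] [505.06377244 505.06377244 277.00662076 209.2931767 ]
wrist [0.65  0.078 0.384] [-0.   -0.28 -0.96] [302.90466173 302.90466173 282.73447349 208.16892309]
{'time': 0.15, 'joint_positions': array([ 0.01410347,  0.32164296, -0.07008892,  1.45137785,  0.02259788,
        1.37080876, -0.05690125]), 'qd': array([ 0.00141562, -0.00260009, -0.00083003, -0.00336915,  0.00048532,
        0.00041876,  0.00076734]), 'joint_torque': array([ 2.16972071e-04, -4.91794288e+01, -4.04079035e-01, -3.12878716e+01,
       -6.39387709e-02,  4.04033612e-02,  9.90178205e-05]), 'position': array([ 6.49585778e-01, -4.52990634e-05,  2.21727636e-01]), 'tool_rot': array([-2.22073323e+00, -2.22078389e+00,  1.69970061e-03]), 'ft_force': array([-0.07353504, -0.65483341, -0.30813037]), 'torque': array([-0.02863347, -0.00374377,  0.01333293]), 'grip_width': 1.0031318419382487}
```

View pics/scene0.png

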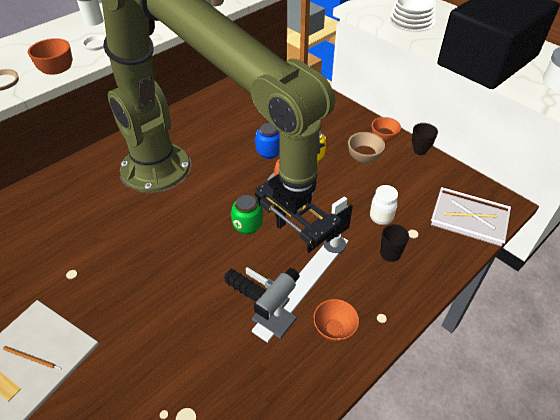

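View pics/side0.png

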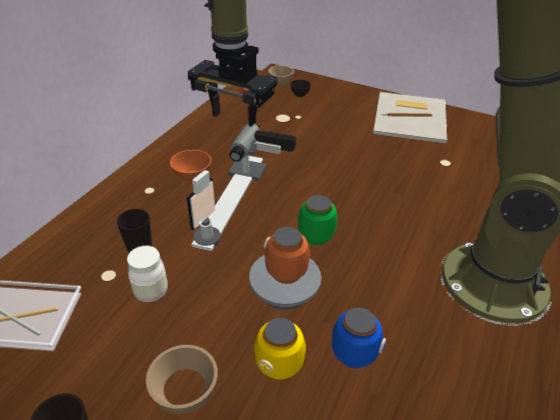

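Scene: camera with grip at (275,290), the rail runs up-right to the mirror base at (335,243), and the jar is hidden behind the arm. Side: mirror base (207,236), jar on the wheel (287,257), seal edge-on near (267,243). Next I'll zoom in on the side view and look at the wrist view.

Run:
```python
from h import *
i=cv2.imread('pics/side0.png')
a=cv2.resize(i[110:310,170:330],None,fx=3,fy=3,interpolation=cv2.INTER_CUBIC)
cv2.imwrite('pics/c1.png',a)
c=load('side0')
for n,u,v,z in(('mirbase',207,236,0.01),('wheel',285,278,.045),('lid',288,237,.15),('barTop',202,178,.187)):print(n,onz(c,u,v,z).round(3))
c=load('scene0')
for n,u,v,z in(('gripEnd',230,275,.105),('camtop back',262,303,.105),('lens',296,273,.105),('mirbase',335,243,.01),('bartop',340,203,.187)):print(n,onz(c,u,v,z).round(3))
```

```text
mirbase [0.62  0.186 0.01 ]
wheel [0.387 0.245 0.045]
lid [0.389 0.232 0.15 ]
barTop [0.611 0.193 0.187]
gripEnd [ 0.56  -0.133  0.105]
camtop back [ 0.671 -0.129  0.105]
lens [ 0.666 -0.013  0.105]
mirbase [0.625 0.184 0.01 ]
bartop [0.631 0.176 0.187]
```

View pics/c1.png

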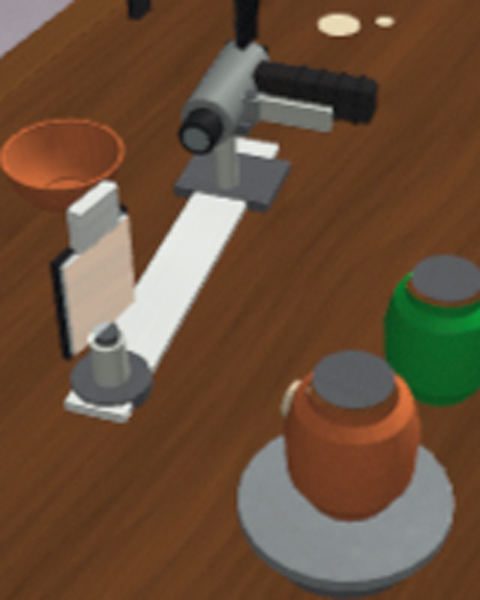

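View pics/wrist0.png

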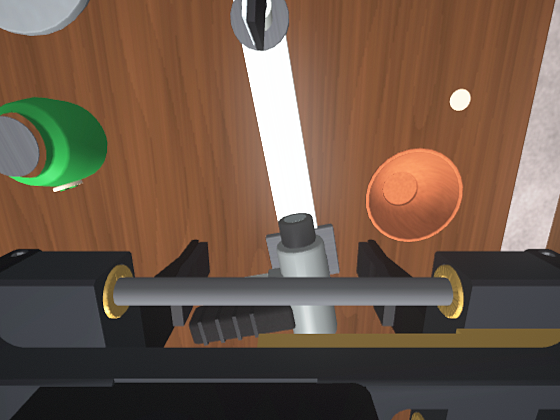

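Crop: the seal is at (290,398)/3, on the jar's mirror-facing side; the mirror faces the jar and camera. Wrist: rail runs from (262,40) to (296,222), lens front rim at (296,218), grip at (240,322).

Run:
```python
from h import *
i=cv2.imread('pics/wrist0.png');w=load('wrist0');s=load('side0')
m=(i.min(2)>200).astype(np.uint8);m[:45]=0;m[215:]=0
n,l,st,_=cv2.connectedComponentsWithStats(m);k=1+st[1:,4].argmax()
pts=[]
for v in range(60,200,10):
    u=np.where(l[v]==k)[0];a,b=onz(w,u.min(),v,.01),onz(w,u.max(),v,.01);pts.append((a+b)/2)
    if v%60==0:print('railw',np.linalg.norm(a-b))
pts=np.array(pts)
f=cv2.fitLine(pts[:,:2].astype(np.float32),cv2.DIST_L2,0,0,0).ravel();d=f[:2]*np.sign(f[1]);p0=f[2:]
print('dir',d,'yaw',np.degrees(np.arctan2(-d[0],d[1])))
# mirror base disc wrist
b=onz(w,260,18,.012);print('disc',b)
for q in(b[:2],np.array([.622,.185])):print('proj on rail',p0+d*(d@(q-p0)))
print('lens front',onz(w,296,218,.105),'tri',tri(w,(296,214),s,(170+202/3,110+135/3)))
print('mark side',onz(s,170+290/3,110+398/3,.105),'lid',onz(s,170+353/3,110+380/3,.15),'wheel',onz(s,170+345/3,110+500/3,.045))
```

```text
railw 0.049484238555096836
railw 0.04975709643381634
railw 0.05006074134483055
dir [-0.1824329  0.9832183] yaw 10.511501
disc [0.62483495 0.18297575 0.012     ]
proj on rail [0.62393439 0.18280866]
proj on rail [0.62347694 0.18527404]
lens front [ 0.66229881 -0.0137343   0.105     ] tri (array([ 0.65820971, -0.01348307,  0.10421581]), np.float64(0.010674319983722858))
mark side [0.43997875 0.22526652 0.105     ] lid [0.39007971 0.23192015 0.15      ] wheel [0.38830385 0.24149119 0.045     ]
```

Run:
```python
from h import *
w=load('wrist0');s=load('side0');c=load('scene0')
P=np.array([.6237,.184]);ex=np.array([.9832,.1824]);ey=np.array([-.1824,.9832])
def st(q):q=q[:2]-P;return (q@ex*1e3).round(1),(q@ey*1e3).round(1)
print('wrist end',st(onz(w,193,331,.105)),'side end',st(onz(s,170+372/3,110+98/3,.105)),'scene end',st(onz(c,230,276,.105)))
print('tri side/scene',tri(s,(170+372/3,110+100/3),c,(230,276)))
i=cv2.imread('pics/scene0.png')
cv2.imwrite('pics/c2.png',cv2.resize(i[185:345,210:370],None,fx=3.75,fy=3.75,interpolation=cv2.INTER_CUBIC))
```

```text
wrist end (np.float64(-130.5), np.float64(-308.6)) side end (np.float64(-127.2), np.float64(-301.6)) scene end (np.float64(-118.6), np.float64(-302.4))
tri side/scene (array([ 0.55682667, -0.1351202 ,  0.1012466 ]), np.float64(0.006751004529803928))
```

View pics/c2.png

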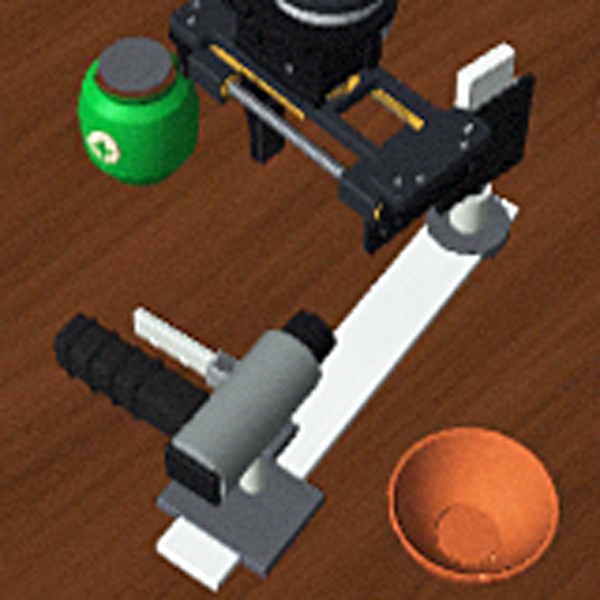

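Crop: the grip end is at (75,345), the steel lever's free end at (140,320), and the mirror bar at (487,75). The grip end is at about (-125,-302) in station mm, so the grip point is at about (0.603,-0.127). I'll go above it and look.

```bash
python3 -m jog '[[0,-20,0,-0.18],[-6,-40,0,-0.36],[-12,-60,0,-0.54],[-24,-80,0,-0.72],[-36,-100,0,-0.9],[-48,-120,0,-1.08],[-48,-120,0,-1.26],[-48,-120,0,-1.39]]' 1
python3 - <<'E'
from h import *
snap('wrist','w1.png');print(get_state()['position'],get_state()['tool_rot'])
snap('scene','s1.png')
E
```

```text
time: 1.15
position: [0.6016, -0.1204, 0.2223]
tool_rot: [-3.129, -0.275, 0.001]
ft_force: [0.0, 0.1, -0.5]
grip_width: 0.995
[ 0.60172381 -0.12020669  0.22225292] [-3.12988511e+00 -2.70178509e-01  9.15472748e-04]
```

View pics/w1.png

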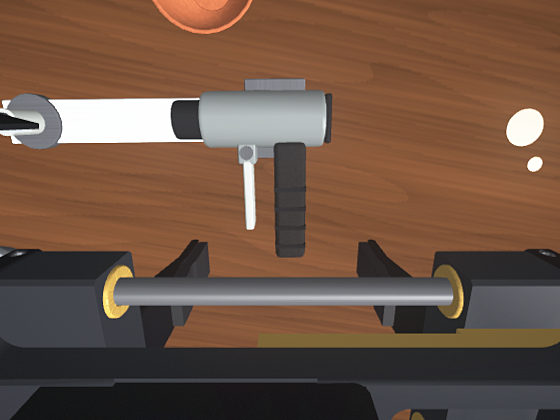

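The wrist view shows the grip upright at columns 275–306, its end at row 257. The lever's free end is at (250,229), outer face near column 245.

Run:
```python
from h import *
w=load('w1')
P=np.array([.6237,.184]);ex=np.array([.9832,.1824]);ey=np.array([-.1824,.9832])
def st(q):q=q[:2]-P;return (q@ex*1e3).round(1),(q@ey*1e3).round(1)
for n,u,v,z in(('gripback',305,200,.122),('gripfront',275,200,.122),('end',290,250,.122),('trigouter',244,190,.116),('trigouter2',246,225,.116),('trigend',250,229,.116),('lens',172,119,.105),('disc',35,121,.012),('rail up',100,98,.01),('rail dn',100,142,.01)):
    print(n,st(onz(w,u,v,z)))
s=get_state();print('tcp',st(s['position']))
```

```text
gripback (np.float64(-69.2), np.float64(-314.6))
gripfront (np.float64(-69.0), np.float64(-287.7))
end (np.float64(-117.8), np.float64(-301.1))
trigouter (np.float64(-61.0), np.float64(-259.6))
trigouter2 (np.float64(-94.6), np.float64(-259.9))
trigend (np.float64(-98.6), np.float64(-263.5))
lens (np.float64(1.4), np.float64(-197.3))
disc (np.float64(0.9), np.float64(-2.6))
rail up (np.float64(25.9), np.float64(-82.8))
rail dn (np.float64(-24.2), np.float64(-73.8))
tcp (np.float64(-77.0), np.float64(-294.9))
```

The numbers match the given sizes to within about 2 mm. I'll descend and squeeze.

```bash
python3 -m jog '[[-1,6,-30,0],[-1,6,-60,0],[-1,6,-90,0],[-1,6,-110,0],[-1,6,-125,0],[-1,6,-134,0],[0,1,-134,0],[0,1,-134,0]]' 1
python3 -m jog '[[0,0,0,0],[0,0,0,0],[0,0,0,0],[0,0,0,0],[0,0,0,0],[0,0,0,0],[0,0,0,0],[0,0,0,0]]' -1 25
python3 - <<'E'
from h import *
snap('scene','s2.png')
E
```

```text
time: 2.25
position: [0.6027, -0.1201, 0.0896]
tool_rot: [3.128, 0.282, 0.002]
ft_force: [0.3, 0.2, -0.6]
grip_width: 1.0
time: 3.25
position: [0.6023, -0.1187, 0.0886]
tool_rot: [-3.129, -0.284, -0.001]
ft_force: [0.6, 1.8, 0.2]
grip_width: 0.502
```

```bash
python3 -m jog '[[0,0,0,0],[0,0,0,0],[0,0,0,0],[0,0,0,0],[0,0,0,0],[0,0,0,0],[0,0,0,0],[0,0,0,0]]' -1 40
python3 - <<'E'
from h import *
snap('wrist','w2.png')
E
```

```text
time: 4.3
position: [0.6023, -0.119, 0.0885]
tool_rot: [3.129, 0.284, 0.001]
ft_force: [5.2, 2.1, -3.8]
grip_width: 0.491
```

View pics/w2.png

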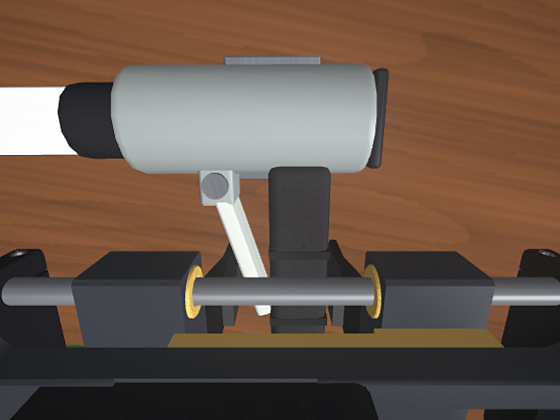

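The lever is visibly swung in against the grip (pin at (215,187), tip at (262,315)), and the opening has stopped changing, so it's fully squeezed. Now I'll release, rise, and move above the mirror.

```bash
python3 -m jog '[[0,3,0,0],[0,5,0,0],[0,5,0,0],[0,5,0,0],[0,5,0,0],[0,5,20,0],[0,5,50,0],[0,5,90,0]]' 1 20
python3 -m jog '[[0,0,30,0],[4,40,60,0.16],[8,90,60,0.34],[12,140,60,0.52],[16,190,60,0.7],[20,240,60,0.88],[22,280,60,1.06],[22,298,60,1.24]]' 1
python3 -m jog '[[0,0,0,0.07],[0,0,0,0.07],[0,0,0,0.07],[0,0,0,0.07],[0,0,0,0.07],[0,0,0,0.07],[0,0,0,0.07],[0,0,0,0.07]]' 1
python3 - <<'E'
from h import *
snap('wrist','w3.png');snap('scene','s3.png');snap('side','d3.png');print(get_state()['position'],get_state()['tool_rot'])
E
```

```text
time: 5.35
position: [0.6017, -0.1142, 0.1802]
tool_rot: [3.129, 0.283, -0.001]
ft_force: [0.6, -0.2, -0.0]
grip_width: 1.001
time: 6.35
position: [0.6236, 0.1876, 0.2402]
tool_rot: [-2.371, -2.06, -0.003]
ft_force: [-0.7, -0.2, -0.2]
grip_width: 0.996
time: 7.35
position: [0.624, 0.184, 0.2385]
tool_rot: [2.308, 2.131, -0.0]
ft_force: [0.4, 0.7, 0.4]
grip_width: 0.999
[0.62401136 0.18399063 0.23855365] [ 2.30840633e+00  2.13083392e+00 -3.92388647e-05]
```

View pics/w3.png

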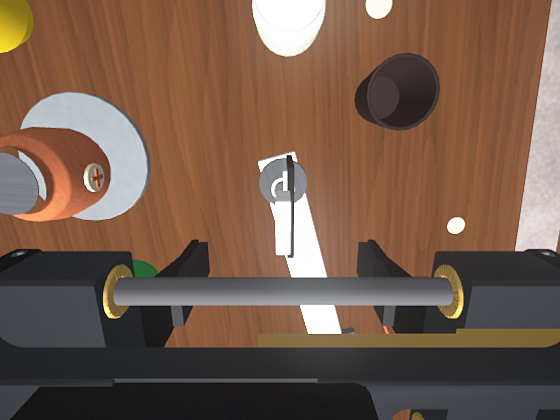

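The wrist view shows the seal with its cross at (95,177), the base disc centred at (283,182), and the bar and mirror at about (283,200–255) between the fingers.

Run:
```python
from h import *
w=load('w3');d=load('side0')
mk=onz(w,95,177,.105);print('mark',mk,'tri',tri(w,(95,177),d,(170+290/3,110+398/3)))
print('disc',onz(w,283,182,.012),'bar far/near top',onz(w,283,200,.187),onz(w,283,255,.187))
P=np.array([.6240,.1835])
a1=np.degrees(np.arctan2(*(mk[:2]-P)[::-1]));a2=280.5
n=(a1+a2)/2;print('mark az',a1,'dist',np.linalg.norm(mk[:2]-P),'normal',n,'turn rad',np.radians(n-175.5))
v=R.from_rotvec(get_state()['tool_rot']).as_matrix()[:,1];print('jaw',np.degrees(np.arctan2(v[1],v[0])))
print('proj bar',[np.round(proj(w,[P[0]+sx*.006,P[1]+sy*.022,.187])) for sx in(-1,1) for sy in(-1,1)])
```

```text
mark [0.44118154 0.22213724 0.105     ] tri (array([0.44064084, 0.22257731, 0.10309956]), np.float64(0.0017258049278151262))
disc [0.62439958 0.18349997 0.012     ] bar far/near top [0.62600425 0.20539052 0.187     ] [0.6224928 0.1617404 0.187    ]
mark az 168.06658992744775 dist 0.18685669808491623 normal 224.28329496372388 turn rad 0.8514291170885494
jaw -4.581292100755265
proj bar [array([277., 256.]), array([272., 201.]), array([293., 255.]), array([288., 199.])]
```

The mark is triangulated to within 2 mm, and the bar is where it was predicted. I'll grip it and turn by 0.85 rad.

```bash
python3 -m jog '[[0,0,-20,0],[0,0,-40,0],[0,0,-60,0],[0,0,-74,0],[0,0,-82,0],[0,0,-82,0],[0,0,-82,0],[0,0,-82,0]]' 1
python3 -m jog '[[0,0,0,0],[0,0,0,0],[0,0,0,0],[0,0,0,0],[0,0,0,0],[0,0,0,0],[0,0,0,0],[0,0,0,0]]' -1 20
python3 -m jog '[[0,0,0,0],[0,0,0,0.12],[0,0,0,0.26],[0,0,0,0.4],[0,0,0,0.54],[0,0,0,0.68],[0,0,0,0.79],[0,0,0,0.853]]' -1 20
python3 -m jog '[[0,0,0,0],[0,0,0,0],[0,0,0,0],[0,0,0,0],[0,0,0,0],[0,0,0,0],[0,0,0,0],[0,0,0,0]]'
python3 - <<'E'
from h import *
v=R.from_rotvec(get_state()['tool_rot']).as_matrix()[:,1];print('jaw',np.degrees(np.arctan2(v[1],v[0])))
snap('wrist','w4.png');snap('scene','s4.png');i,c=snap('side','d4.png')
a=cv2.imread('pics/w4.png');b=cv2.imread('pics/d4.png');s=cv2.imread('pics/s4.png')
cv2.imwrite('pics/m.png',np.hstack([cv2.resize(a[:,:],(400,300)),cv2.resize(b[110:310,150:330],None,fx=2.2,fy=1.5)]))
E
```

```text
time: 8.5
position: [0.6245, 0.1842, 0.1575]
tool_rot: [2.308, 2.13, 0.002]
ft_force: [0.1, -0.1, -0.2]
grip_width: 1.001
time: 9.5
position: [0.624, 0.184, 0.1566]
tool_rot: [2.308, 2.131, 0.0]
ft_force: [0.7, -0.9, 0.4]
grip_width: 0.169
time: 10.5
position: [0.623, 0.1836, 0.1566]
tool_rot: [-1.216, -2.895, 0.002]
ft_force: [-3.3, -1.2, 2.1]
grip_width: 0.136
time: 11.5
position: [0.623, 0.1836, 0.1566]
tool_rot: [-1.221, -2.893, 0.003]
ft_force: [-5.9, -0.8, 4.0]
grip_width: 0.135
jaw 44.22319630622761
```

View pics/w4.png

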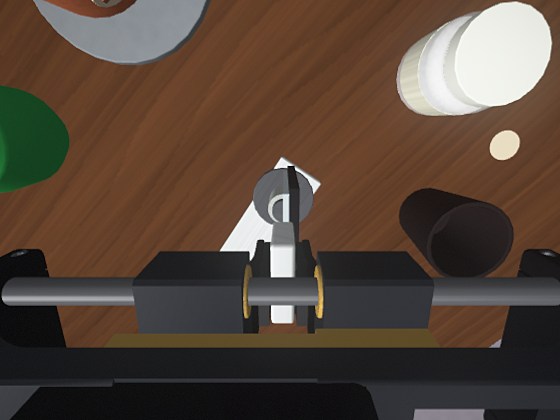

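The bar sits squarely between the pads, with an opening of 11.7 mm against the 12 mm bar. The jaw is at 44.2° where 44.3° is wanted. One last look to check that the trigger is released and the pots haven't moved.

Run:
```python
from h import *
b=cv2.imread('pics/d4.png');s=cv2.imread('pics/s4.png')
cv2.imwrite('pics/m2.png',np.hstack([cv2.resize(s[220:345,210:370],None,fx=2.5,fy=2.5),cv2.resize(b[110:310,170:330],(400,312))[:312]]) if 0 else np.hstack([cv2.resize(s[220:345,210:370],(400,312)),cv2.resize(b[110:310,150:330],(400,312))]))
w=load('w4');x=onz(w,288,170,.147);y=onz(w,295,235,.147);e=(x-y)[:2];print('plate edge az',np.degrees(np.arctan2(e[1],e[0]))+90)
print('mark proj side',proj(load('d4'),[.4409,.2223,.105]))
# jar shift check
a=cv2.imread('pics/side0.png').astype(int);df=abs(a-b)[190:300,245:330].max(2);print('changed px at jar',(df>40).sum())
```

```text
plate edge az 230.58509030150955
mark proj side (np.float64(266.9579864428592), np.float64(241.62333319341602))
changed px at jar 0
```

View pics/m2.png

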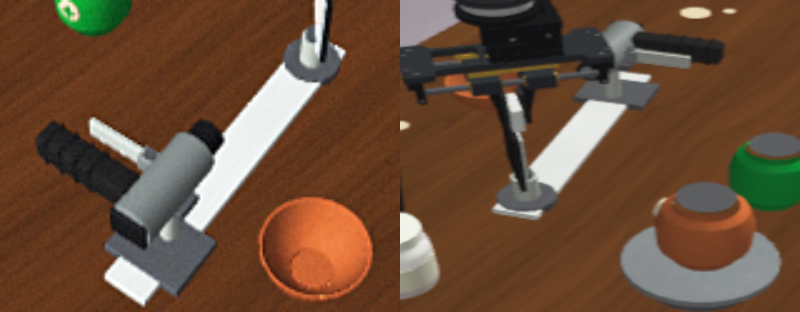

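The trigger is released and the pots haven't moved. My rough plate-edge reading (230°) disagrees with the jaw angle, so I'll measure the edges properly.

Run:
```python
from h import *
w=load('w4');g=cv2.cvtColor(cv2.imread('pics/w4.png'),cv2.COLOR_BGR2GRAY)
P=np.array([.624,.1835])
for n in(221,224.2,227,230):
    t=np.radians(n);N=np.array([np.cos(t),np.sin(t)]);Y=np.array([-N[1],N[0]])
    o=[]
    for a,b,z in((.006,-.022,.187),(-.006,-.022,.187),(.006,.022,.187),(-.006,.022,.187),(0,-.037,.147),(0,.037,.147),(0,-.037,.063)):
        o.append(tuple(np.round(proj(w,[*(P+a*N+b*Y),z]),1)))
    print(n,o)
for v in(175,190,205,220,228,236,243,250,262,310,318):print(v,g[v,262:312:2])
```

```text
221 [(np.float64(272.5), np.float64(243.7)), (np.float64(298.0), np.float64(245.0)), (np.float64(268.5), np.float64(323.5)), (np.float64(292.0), np.float64(324.7)), (np.float64(286.3), np.float64(193.4)), (np.float64(279.6), np.float64(303.9)), (np.float64(285.4), np.float64(170.3))]
224.2 [(np.float64(269.8), np.float64(244.3)), (np.float64(295.4), np.float64(244.3)), (np.float64(270.9), np.float64(324.1)), (np.float64(294.4), np.float64(324.2)), (np.float64(282.8), np.float64(193.3)), (np.float64(282.8), np.float64(304.0)), (np.float64(283.0), np.float64(170.2))]
227 [(np.float64(267.6), np.float64(244.9)), (np.float64(293.1), np.float64(243.8)), (np.float64(273.0), np.float64(324.6)), (np.float64(296.5), np.float64(323.6)), (np.float64(279.7), np.float64(193.4)), (np.float64(285.6), np.float64(303.9)), (np.float64(280.8), np.float64(170.3))]
230 [(np.float64(265.2), np.float64(245.7)), (np.float64(290.6), np.float64(243.3)), (np.float64(275.3), np.float64(325.0)), (np.float64(298.7), np.float64(323.0)), (np.float64(276.4), np.float64(193.6)), (np.float64(288.5), np.float64(303.7))
[... 518 characters left out ...]
 115 116 116 117 120  54  50
  46  81  79  83  82  81  80]
236 [238 238 234 235 242 142 119 115 114 113 115 115 116 117 117 116  75  48
  53  85  82  82  82  80  77]
243 [ 44  38  36  36 106 129 118 117 118 119 120 118 118 119 121 117 103  39
  43  41  39  37  38  33  76]
250 [ 44  49  48  42 208 248 240 240 239 237 236 237 235 235 234 202 139  39
  43  43  42  38  37  36  31]
262 [ 47  46  47  41 156 249 240 239 238 236 236 237 235 233 235 197 131  42
  43  42  43  41  41  38  35]
310 [ 67  66  66  70  48 253 238 237 236 234 234 235 233 232 236 177  76  46
  66  65  65  65  65  41  36]
318 [ 65  65  65  67  50 254 238 236 235 234 234 235 234 231 235 172  93  56
  65  64  65  62  67  37  35]
```

The bar edges (270→271.5 and 295→293.5) match the 224.2° prediction. The 230° reading mixed edges at different heights. Handing in.

```bash
python3 -c "
from bench import *
s=get_state();print(s['time'],s['grip_width'],s['ft_force'],abs(s['qd']).max());print(close_job())"
```

```text
11.65 0.13690727549991327 [-5.13270046 -1.56217343  3.95320334] 0.002151483620300349
the job is handed in; nothing more can be done
None
```

The job is handed in after about 12 s of robot time. The camera trigger was squeezed fully and released, and the mirror is being held at the angle that puts the jar's mark mid-glass. No verdict is reported, so these are my own last checks:

- **Trigger:** while squeezed, the wrist picture showed the lever swung in against the grip. The opening stayed at about 43 mm when I raised the grip from 25 N to 40 N, so I took it to be at its stop. The last scene picture shows it sprung back. I had no direct reading of the trigger joint.
- **Mirror angle:** I turned it 0.85 rad, giving a glass normal of 224.2° against the 224.3° needed. The mark's position came from two views that agree to within 2 mm, and the edges of the grip bar in the image match 224.2°.
- **Hold:** the gripper is set to 20 N on the bar and the arm is still. A steady force of about 6–7 N remains on the wrist, most likely from a pivot offset of about 1 mm.
- **Pots:** the side view shows no changed pixels around the jar. The bowl, cup and glaze jar look undisturbed, but I checked those only by eye.
- **Disagreement:** a rough reading of the mirror plate's edge gave 230°. I put that down to mixing points at different heights, and the careful measurement of the bar edges did not support it.

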